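# Slide a plaster mould home in its drying lane

### The arm

A 6-joint arm with a two-finger parallel gripper is mounted at the origin on the work surface. World frame = base frame: x ahead of the robot, y to its left, z up, the work surface at z = 0. Lengths are in m, angles in degrees, forces in N, time in s.
With the tool pointing down it reaches from about 0.375 to 0.9 m from the base axis. Payload 3.1 kg.
Tool frame: the origin (TCP) lies at the very end of the fingers, on their centre line; the grasp point (between the pads) lies 19 mm behind it; z points along the fingers, x is the direction in which the jaws open and shut, and the axes are right-handed (so a half turn about z gives the same grasp; the last joint's range is limited). The gripper opens to 87 mm and grips with 3 to 60 N. Pads are 19 mm wide; open, the fingers measure 117 mm over their backs; the gripper's body (75 mm by 190 mm) begins 51 mm behind the grasp point.
Start: joints at [60.648, 30.224, 82.088, -0, 67.689, -10.227], TCP at [0.205, 0.59, 0.223] pointing down, gripper open.
Joint ranges: [-176.69, 176.69], [-43.24, 126.21], [12.49, 139.97], [-82, 262], [0, 151.66], [-163.58, 163.58]. Speed limits (degrees/s): [159.86, 159.86, 180, 180, 180, 180].

### API

Orientations are given as a 3x3 rotation matrix whose columns are the frame's x, y, z axes.
In Python, from rig import read_state, capture, bot gives the robot as it stands.
- The arm moves only by the shell command python3 -m crank 'ROWS' [OPENING]. ROWS is JSON, a list of rows, each a list of 2 entries, a list of its own where there are three numbers: the shift along the tool's x, y, z in cm, then the turn, a rotation vector about the tool's x, y, z in rad. In form: [[[dx, dy, dz], [wx, wy, wz]], ...]. A call has 1 to 12 rows; each row shifts and turns the commanded pose from where the row before left it, along the tool's axes as they then stand; what a row does not reach is not made up. A row lasts 1/10 s, in which the tool goes at most 50 mm and 8.59 degrees, less where a joint would pass 70% of its speed; a pose out of reach is approached as far as the arm can. A call with a gripper value outside its range is refused whole. OPENING is the closure, from -1 (fully open) to 1 (shut), set as the call begins (- or left out, the last holds). The fingers move at their own pace and stop on an object; the grip force is fixed at half the most. Time passes only in rows, so rows that do not move let the fingers close. It gives the time, the measured TCP pose, the force and the opening at its end, in the units of the state.
- read_state(): the state, without advancing time (a new reading comes with each control period).
- capture(name): name is "side" or "top" or "wrist"; returns a dict with "pixels" (420x560x3 uint8, red, green, blue), "camera_matrix" (3x3 intrinsics, pixels), "R" (3x3) and "t" (3): a world point X has camera coordinates R X + t. Camera axes: x right, y down, z forward; pixel columns grow to the right and rows downward; lengths in m; the calibration is good to about 2 mm. A picture is of the moment at which its call begins. There is no depth.
- bot.hand_in(): hands the job in, once; it reports no verdict.
The state is a dict: "time_s": time; "joint_positions": joint angles; "qvel": joint speeds; "tau": joint torques, N m; "position": TCP position; "tcp_rot": TCP orientation; "force": force on the tool from outside, world axes, zero at the start; "moment": the same for the moment, N m; "opening": opening from 0.0 (shut) to 1.0 (fully open).
Only numpy, scipy, OpenCV 4.12 (cv2) and the standard library are available. Lean on these libraries where they do the work, as an engineer would, in place of code of your own. Each camera call takes 0.05 s, during which the arm holds its last target.

### The job

On the drying board, push the rectangular plaster mould down the lane between the two wooden battens until it sits fully home against the stop bar at the far end of the lane, without the mould ever touching either batten. Only push it with the fingers, keeping it flat on the board: do not lift or tip it. Leave the two round plaster pieces and the beaker undisturbed, and move clear at the end.

Things in the scene. Friction and masses are not known exactly. Their poses are not given: they have to be found in the camera images.
- mould: Rectangular off-white plaster mould, loose, about 0.45 to 0.9 kg, with a dark round pour hole in its top: 90 mm along its x, 110 mm along its y, 60 mm tall. Origin at the centre of its underside. It starts on the open apron of the board before the lane's mouth, off to one side by up to 45 mm and turned by up to 0.3 rad from the lane; its +y roughly faces down the lane. It is too wide to grasp. It slides with ordinary friction and stops when no longer pushed.
- board: Fixed grey drying board on the table, 340 mm along its x, 540 mm along its y, 12 mm thick (its top is 12 mm above the table). Origin at the centre of its underside. Its +y is the lane's direction, from the open apron (the -y part of the board) towards the stop; its +x points roughly away from the robot. The lane lies along the line x = 0 of the board.
- lane_mouth (a point): Centre of the lane's mouth, on the board's top surface, level with the near ends of the battens (board y = -50 mm). Clear width between the battens is 110 mm, so the mould has 10 mm on each side when centred.
- lane_end (a point): Centre of the lane's closed end, on the board's top surface, at the face of the stop (board y = +215 mm, so the lane is 265 mm long). The stop is a fixed wooden bar across the lane, 170 mm wide, 30 mm tall above the board. With the mould home its centre is 55 mm before this point.
- batten_near: Fixed wooden guide batten on the robot's side of the lane: 30 mm along x, 265 mm along y, its top 15 mm above the board's top (27 mm above the table). Origin at the centre of its underside, at board x = -70 mm; its inner face is at board x = -55 mm.
- batten_far: The like batten on the far side of the lane, origin at board x = +70 mm, inner face at board x = +55 mm.
- drum: Bystander: small round plaster mould with a bevelled top, 62 mm diameter, 44 mm tall, standing on the board outside one of the battens. Origin at the centre of its underside.
- plug: Bystander: round plaster plug with a stem, 58 mm diameter foot, 50 mm tall, standing on the board outside the other batten. Origin at the centre of its underside.
- beaker: Bystander: white plastic beaker, 80 mm diameter, 90 mm tall, on the table past the stop end of the board. Origin at the centre of its underside.
Mind the look-alikes: they are no part of the job. Leave any orange, pink or yellow look-alike of the mould alone.

How it is judged:
By the outcome, as a careful person would: the job done as asked, in the order asked, and still so for the second after the job is handed in, with the robot touching nothing.
It also fails if it takes over 72 s, if anything falls off the work surface, if the arm or the gripper's body presses on something with over 40 N, if the wrist force passes 120 N, or if a joint passes its speed limit or range.

## Working session

There is one attempt and no reset: what is moved stays moved. The work goes in short steps, Python scripts to look and compute and a shell command to move; the robot and the scene stay as the last step left them, time stands still between calls to the robot, and variables do not carry over. Pictures are saved under pics/ and viewed, and the job is handed in when it is done.

```bash
mkdir -p pics; ls
python3 - <<'E'
from rig import read_state, capture, bot
import cv2,numpy as np
s=read_state();print(s)
for n in("top","side","wrist"):
    c=capture(n);cv2.imwrite(f"pics/{n}0.png",c["pixels"][:,:,::-1]);print(n,c["camera_matrix"],c["R"],c["t"])
E
```

```text
pics
{'time_s': 0.0, 'joint_positions': array([ 6.06476157e+01,  3.02795782e+01,  8.21573327e+01, -7.75235142e-04,
        6.76885339e+01, -1.02298185e+01]), 'qvel': array([ 0.00070346,  0.0024114 , -0.02340595,  0.0488129 , -0.01459982,
        0.13440076]), 'tau': array([-3.53522619e-04, -4.40043819e+01, -1.76588559e+01,  6.33081933e-02,
        5.83057653e-02, -1.45943736e-04]), 'position': array([0.20437695, 0.58985634, 0.22155982]), 'tcp_rot': array([[ 3.27584027e-01,  9.44821452e-01, -1.06229967e-03],
       [ 9.44819588e-01, -3.27585533e-01, -1.91448343e-03],
       [-2.15683902e-03, -3.76527350e-04, -9.99997603e-01]]), 'force': array([-0.24956211,  0.42504954, -0.05427005]), 'moment': array([ 0.00317348, -0.01878563, -0.05230859]), 'opening': 1.0014212466141394}
top [[420.39508225   0.         280.47145525]
 [  0.         420.39508225 211.76546136]
 [  0.           0.           1.        ]] [[ 0.00892247 -0.99995338  0.0036914 ]
 [-0.99565496 -0.00922618 -0.09266105]
 [ 0.09269079 -0.0028486  -0.99569087]] [0.05262253 0.5100157  1.21853473]
side [[512.36224828   0.         281.57370009]
 [  0.         512.36224828 209.19471485]
 [  0.           0.           1.        ]] [[ 0.99647057 -0.08328212  0.01051199]
 [-0.03779288 -0.55691865 -0.82970676]
 [ 0.07495406  0.82638109 -0.55810052]] [-0.48856297  0.10249707  1.34857133]
wrist [[359.30560804   0.         278.25338142]
 [  0.         359.30560804 210.96779981]
 [  0.           0.           1.        ]] [[ 0.32776182  0.94475739 -0.00238056]
 [ 0.91159041 -0.31559147  0.26344817]
 [ 0.24814332 -0.08851835 -0.96467061]] [-0.6226299  -0.03313761  0.39133445]
```

View pics/top0.png

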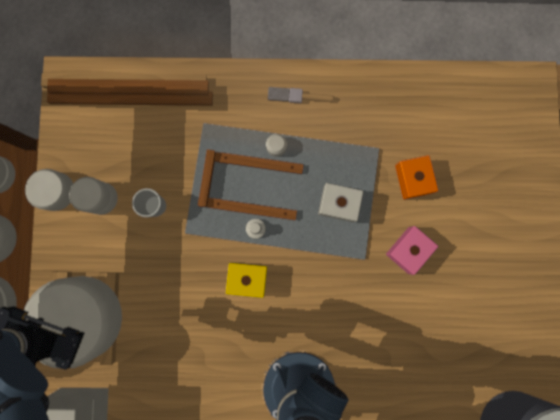

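View pics/side0.png

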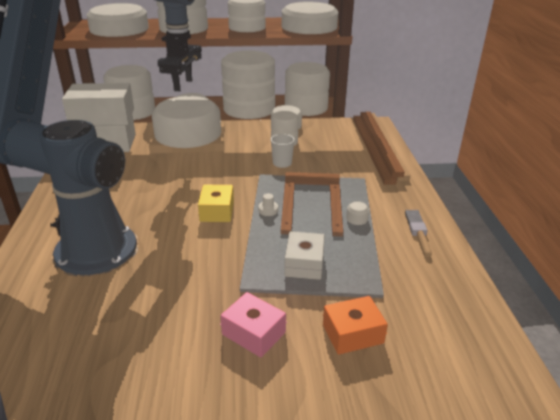

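View pics/wrist0.png

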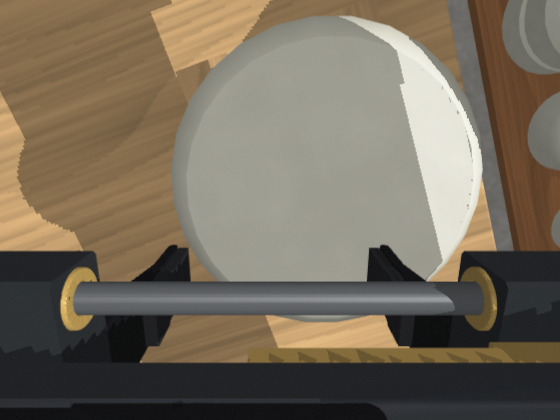

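Run:
```python
import cv2
a=cv2.imread("pics/top0.png")[110:270,180:390];cv2.imwrite("pics/topz.png",cv2.resize(a,None,fx=3.7,fy=3.7,interpolation=cv2.INTER_CUBIC))
h=cv2.cvtColor(cv2.imread("pics/top0.png"),cv2.COLOR_BGR2HSV)
for n,(u,v) in dict(mould=(330,195),board=(345,160),board2=(240,185),bat=(250,160),bat2=(250,209),wood=(400,120),shade=(350,215)).items(): print(n,h[v,u])
```

```text
mould [ 23  32 161]
board [38 10 99]
board2 [50  8 99]
bat [ 13 180 112]
bat2 [ 14 177 111]
wood [ 16 135 157]
shade [ 23  33 161]
```

View pics/topz.png

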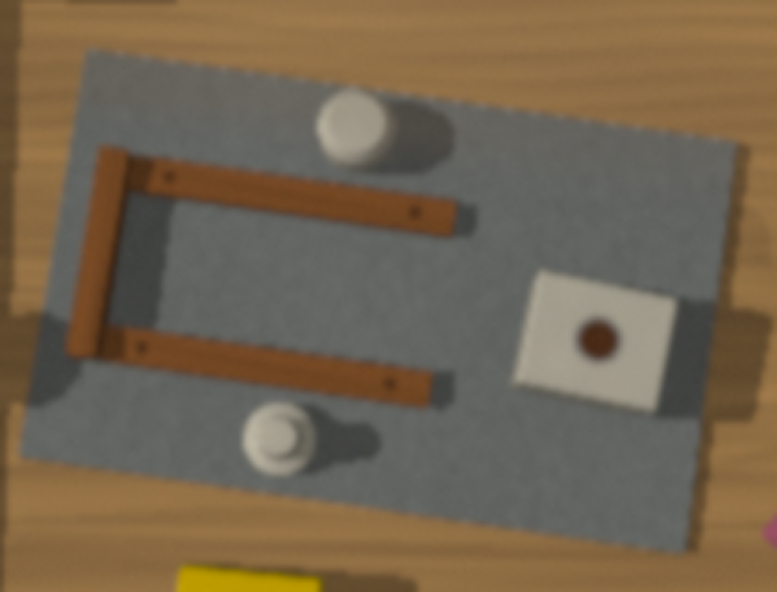

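```bash
cat > h.py <<'E'
import cv2,numpy as np
from rig import read_state, capture, bot
def ray(c,uv,z):
    uv=np.atleast_2d(uv).astype(float);K,R,t=c["camera_matrix"],c["R"],np.array(c["t"])
    C=-R.T@t
    d=(R.T@np.linalg.inv(K)@np.c_[uv,np.ones(len(uv))].T).T
    return C+d*((z-C[2])/d[:,2])[:,None]
def quad(mask):
    n=[x for x in cv2.findContours(mask,cv2.RETR_EXTERNAL,cv2.CHAIN_APPROX_NONE)[0]]
    k=max(n,key=cv2.contourArea); return k[:,0,:].astype(float)
def mrect(P):
    r=cv2.minAreaRect(P[:,:2].astype(np.float32)); return r
E
cat > m.py <<'E'
from h import *
import sys
c=capture("top");im=c["pixels"];cv2.imwrite(f"pics/{sys.argv[1]}.png",im[:,:,::-1])
h=cv2.cvtColor(im,cv2.COLOR_RGB2HSV);H,S,V=cv2.split(h)
F=8 # upscale for subpixel
def up(m): return None
hs=cv2.resize(im,None,fx=F,fy=F,interpolation=cv2.INTER_CUBIC)
h=cv2.cvtColor(hs,cv2.COLOR_RGB2HSV);H,S,V=cv2.split(h)
roi=np.zeros_like(S);roi[118*F:265*F,182*F:388*F]=255
def pts(mask): return (quad(mask)+0.5)/F-0.5
bm=((S<75)&(roi>0)).astype(np.uint8)*255
bm=cv2.morphologyEx(bm,cv2.MORPH_OPEN,np.ones((17,17)))
B=ray(c,pts(bm),0.012)
r=mrect(B);print("board",r)
r0=np.array(r[0]);
bx=cv2.boxPoints(r);
# long axis
e=[bx[1]-bx[0],bx[2]-bx[1]];l=max(e,key=np.linalg.norm);l=l/np.linalg.norm(l);l=l*np.sign(l[1])
print("board yaw of +y deg",np.degrees(np.arctan2(-l[0],l[1])))
wm=((H<17)&(S>155)&(V>60)&(roi>0)).astype(np.uint8)*255
wm=cv2.morphologyEx(wm,cv2.MORPH_OPEN,np.ones((9,9)))
X=np.array([l[1],-l[0]])
def tob(P): d=P[:,:2]-r0; return np.c_[d@X,d@l]*1000
n,lab,st,ce=cv2.connectedComponentsWithStats(wm)
for i in range(1,n):
    if st[i][4]>F*F*60:
        p=tob(ray(c,pts((lab==i).astype(np.uint8)*255),0.027));
        print("wood",st[i]/F,p.min(0),p.max(0))
        if 1:
            for y in range(-40,200,40):
                q=np.sort(p[abs(p[:,1]-y)<1.5][:,0]);print("  y",y,q[[0,-1]].round(1) if len(q) else 0, q[(abs(q)<65)].round(0)[::12] if len(q) else 0)
mm=((V>130)&(S<70)&(roi>0)).astype(np.uint8)*255
mm[:, :310*F]=0 if len(sys.argv)<3 else mm[:,:310*F]
M=ray(c,pts(mm),0.072);q=mrect(M);print("mould",q);
print("mould in board mm",tob(np.array([q[0]])),"box",tob(cv2.boxPoints(q)).round(1).tolist())
b=cv2.boxPoints(q);e=[b[1]-b[0],b[2]-b[1]];m=max(e,key=np.linalg.norm);m=m*np.sign(m[1])
print("mould yaw",np.degrees(np.arctan2(-m[0],m[1])), "len",[np.linalg.norm(k) for k in e])
E
python3 m.py t1
```

```text
board ((0.5761350989341736, 0.050982117652893066), (0.5405547618865967, 0.3400273621082306), 82.25658416748047)
board yaw of +y deg -7.743417
wood [  198.75    150.875   103.75     68.    14511.5  ] [-82.7492757  -46.83305414] [ 84.27041464 241.35589632]
  y -40 [-81.4  80.9] [-59.  58.]
  y 0 [-81.3  81. ] [-59.  57.]
  y 40 [-81.4  80.9] [-59.  58.]
  y 80 [-81.6  80.8] [-59.  58.]
  y 120 [-81.6  80.7] [-59.  58.]
  y 160 [-81.6  81. ] [-59.  57.]
mould ((0.5360120534896851, -0.1122642233967781), (0.11073026061058044, 0.08904000371694565), 78.54662322998047)
mould in board mm [[ -17.76184438 -167.16382202]] box [[-65.8, -219.5], [23.1, -225.3], [30.2, -114.8], [-58.6, -109.0]]
mould yaw -11.453363 len [np.float32(0.08903998), np.float32(0.11073025)]
```

```bash
python3 -m crank '[[[0,0,0],[0,0,-0.1]],[[0,0,0],[0,0,-0.099]],[[-2,4,0],[0,0,0]],[[-2,4,0],[0,0,0]],[[-2,4,0],[0,0,0]],[[-2,4,0],[0,0,0]],[[-2,4,0],[0,0,0]],[[-2,4,0],[0,0,0]]]' 0.0
python3 -m crank '[[[-4.4,0.8,0],[0,0,0]],[[-4.4,0.8,0],[0,0,0]],[[-4.4,0.8,0],[0,0,0]],[[-4.4,0.8,0],[0,0,0]],[[-4.4,0.8,0],[0,0,0]],[[-4.4,0.8,0],[0,0,0]],[[-4.4,0.8,0],[0,0,0]],[[-4.4,0.8,0],[0,0,0]],[[-4.4,0.8,0],[0,0,0]],[[-4.4,0.8,0],[0,0,0]],[[-4.4,0.8,0],[0,0,0]],[[-4.4,0.8,0],[0,0,0]]]'
cat > p.py <<'E'
from h import *
s=read_state();a=np.radians(7.743);l=np.array([np.sin(a),np.cos(a)]);X=np.array([l[1],-l[0]]);d=s["position"][:2]-[0.5761,0.0510]
R=s["tcp_rot"];print("t",s["time_s"],"board mm",(d@X*1000).round(1),(d@l*1000).round(1),"z",s["position"][2].round(4),"toolx rel boardX deg",(np.degrees(np.arctan2(R[1,0],R[0,0]))+7.743).round(2),"tilt",np.degrees(R[:2,2]).round(2),"F",(s["force"][:2]@X).round(1),(s["force"][:2]@l).round(1),s["force"][2].round(1),"open",s["opening"],"j",s["joint_positions"].round(1))
E
python3 p.py
```

```text
time_s: 1.0
position: [0.4276, 0.4381, 0.2224]
tcp_rot: [[0.134, 0.991, -0.0], [0.991, -0.134, -0.0], [-0.0, -0.0, -1.0]]
force: [0.1, -0.0, -0.7]
opening: 0.508
time_s: 2.2
position: [0.4504, -0.0986, 0.2227]
tcp_rot: [[0.135, 0.991, 0.0], [0.991, -0.135, 0.0], [0.0, 0.0, -1.0]]
force: [0.8, 0.4, -0.7]
opening: 0.504
t 2.2 board mm -104.4 -165.2 z 0.2227 toolx rel boardX deg 90.0 tilt [0.02 0.  ] F 0.7 0.5 -0.7 open 0.5039279037100752 j [ -26.3   17.6  104.8    0.    57.5 -108.6]
```

```bash
python3 -m crank '[[[0,0,4],[0,0,0]],[[0,0,4],[0,0,0]],[[0,0,4],[0,0,0]],[[0,0,4],[0,0,0]],[[0,0,2.2],[0,0,0]],[[0,0,1],[0,0,0]],[[0,0,0],[0,0,0]]]' >/dev/null
python3 p.py
python3 - <<'E'
from h import *
c=capture("top");cv2.imwrite("pics/t2.png",cv2.resize(c["pixels"][110:300,180:420,::-1],None,fx=3,fy=3,interpolation=2))
E
```

```text
t 2.9 board mm -105.0 -163.2 z 0.0296 toolx rel boardX deg 90.02 tilt [-0.12  0.06] F -0.2 0.2 1.5 open 0.49820100555586183 j [ -26.1   38.4  113.7   -0.    28.  -108.3]
```

View pics/t2.png

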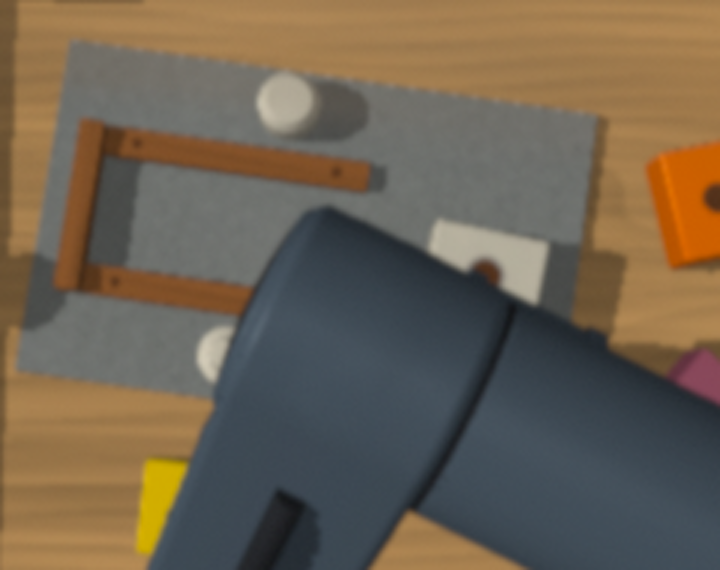

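```bash
python3 -m crank '[[[0,1,0],[0,0,0]],[[0,1,0],[0,0,0]],[[0,0.4,0],[0,0,0]],[[0,0.3,0],[0,0,0]],[[0,0.3,0],[0,0,0]],[[0,0.3,0],[0,0,0]],[[0,0.3,0],[0,0,0]],[[0,0,0],[0,0,0]]]' 
python3 p.py
python3 - <<'E'
from h import *
for n in("side","wrist"):
    c=capture(n);cv2.imwrite("pics/%s3.png"%n,c["pixels"][:,:,::-1])
E
```

```text
time_s: 3.75
position: [0.4833, -0.1006, 0.0303]
tcp_rot: [[0.135, 0.991, -0.006], [0.991, -0.135, 0.002], [0.001, -0.006, -1.0]]
force: [-5.1, -1.9, 3.7]
opening: 0.496
t 3.75 board mm -71.5 -162.7 z 0.0303 toolx rel boardX deg 90.0 tilt [-0.35  0.13] F -4.8 -2.6 3.7 open 0.496180315262287 j [ -24.7   39.4  108.7   -0.    32.3 -107. ]
```

View pics/side3.png

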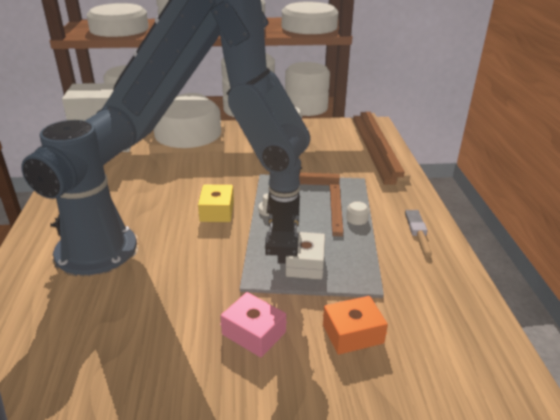

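View pics/wrist3.png

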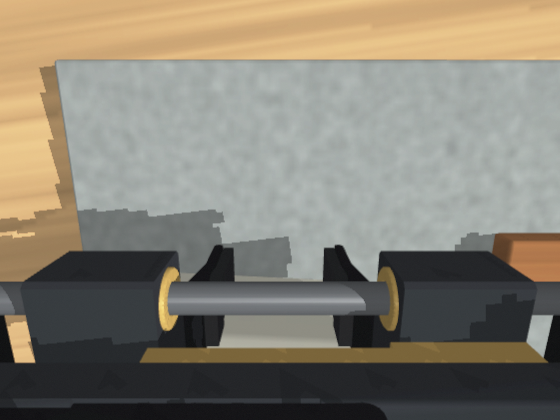

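```bash
python3 -m crank '[[[0,0.2,0],[0,0,0]],[[0,0.2,0],[0,0,0]],[[0,0.2,0],[0,0,0]],[[0,0.2,0],[0,0,0]],[[0,0.2,0],[0,0,0]],[[0,0,0],[0,0,0]]]' >/dev/null
python3 p.py
python3 -m crank '[[[0,0.2,0],[0,0,0]],[[0,0.1,0],[0,0,0]],[[0,0.1,0],[0,0,0]],[[0,0,0],[0,0,0]],[[0,0,0],[0,0,0]]]' >/dev/null
python3 p.py
```

```text
t 4.45 board mm -61.7 -162.8 z 0.0303 toolx rel boardX deg 90.02 tilt [-0.37  0.13] F -6.2 -1.3 3.9 open 0.49814659906503 j [-2.440e+01  3.970e+01  1.073e+02 -1.000e-01  3.340e+01 -1.066e+02]
t 4.95 board mm -59.0 -162.4 z 0.0303 toolx rel boardX deg 90.05 tilt [-0.51  0.19] F -7.5 -1.7 6.7 open 0.5005597048682524 j [-2.430e+01  3.980e+01  1.068e+02 -1.000e-01  3.390e+01 -1.065e+02]
```

```bash
python3 -m crank '[[[0,-0.5,0],[0,0,0]],[[0,-2,0],[0,0,0]],[[0,-2,-1],[0,0,0]],[[0,0,-4],[0,0,0]],[[0,0,-4],[0,0,0.14]],[[0,0,-4],[0,0,0.14]],[[0,0,0],[0,0,0.14]],[[0,0,0],[0,0,0.14]],[[0,0,0],[0,0,0.14]],[[0,0,0],[0,0,0.14]],[[0,0,0],[0,0,0.14]],[[0,0,0],[0,0,0.14]]]' >/dev/null
python3 -m crank '[[[0,0,0],[0,0,0.145]],[[0,0,0],[0,0,0.145]],[[0,0,0],[0,0,0.145]],[[0,0,0],[0,0,0]]]' >/dev/null
python3 p.py;python3 - <<'E'
from h import *
for n in("top","wrist"):
    c=capture(n);cv2.imwrite("pics/%s4.png"%n,c["pixels"][:,:,::-1])
E
```

```text
t 6.55 board mm -99.0 -163.4 z 0.1606 toolx rel boardX deg 0.94 tilt [ 0.07 -0.02] F -0.4 0.2 -0.5 open 0.5013480912136077 j [-25.9  23.8 108.1   0.   48.1 -19.1]
```

View pics/top4.png

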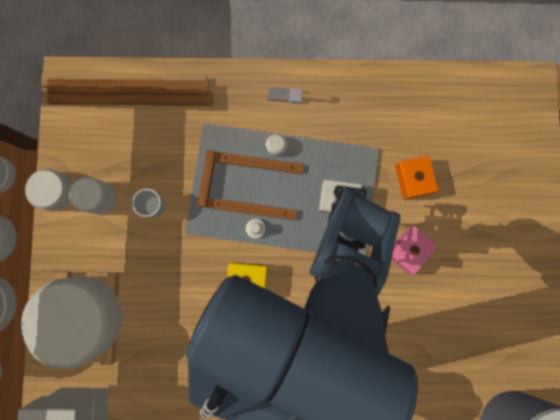

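View pics/wrist4.png

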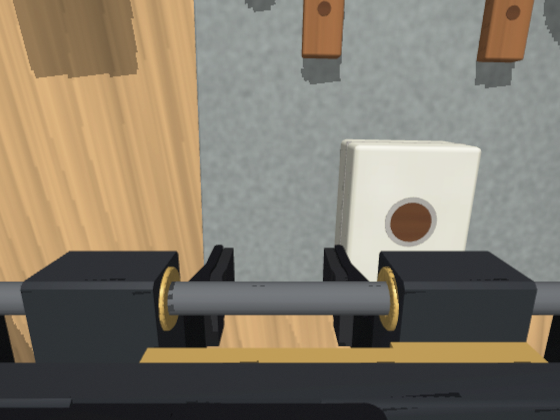

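```bash
python3 -m crank '[[[2,2,-1],[0,0,-0.008]],[[2,2,-1],[0,0,-0.008]],[[2,2,-1],[0,0,0]],[[2,2,-1],[0,0,0]],[[2,1.1,0],[0,0,0]],[[0,0,0],[0,0,0]],[[0,0,0],[0,0,0]]]' >/dev/null
python3 p.py;python3 - <<'E'
from h import *
for n in("top","wrist"):
    c=capture(n);cv2.imwrite("pics/%s5.png"%n,c["pixels"][:,:,::-1]);np.save(n+"5.npy",c,allow_pickle=True)
E
```

```text
t 7.35 board mm 2.3 -251.3 z 0.2 toolx rel boardX deg 1.91 tilt [-0.09  0.06] F -0.0 1.2 0.8 open 0.4965032006172409 j [-31.1  28.3  90.1   0.   61.7 -25.2]
```

View pics/top5.png

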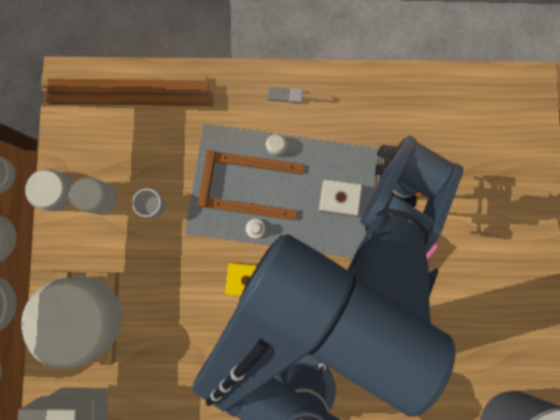

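View pics/wrist5.png

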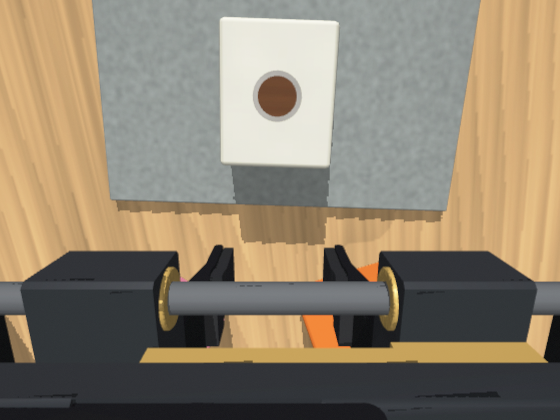

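```bash
cat > mm.py <<'E'
from h import *
import sys
a=np.radians(7.743);l=np.array([np.sin(a),np.cos(a)]);X=np.array([l[1],-l[0]]);r0=np.array([0.5761,0.0510])
def tob(P): d=np.atleast_2d(P)[:,:2]-r0; return np.c_[d@X,d@l]*1000
def mould(c,F=8,umin=None,show=True,box=None):
    im=c["pixels"];hs=cv2.resize(im,None,fx=F,fy=F,interpolation=cv2.INTER_CUBIC)
    H,S,V=cv2.split(cv2.cvtColor(hs,cv2.COLOR_RGB2HSV))
    m=((V>130)&(S<70)).astype(np.uint8)*255
    u0,v0,u1,v1=box;z=np.zeros_like(m);z[v0*F:v1*F,u0*F:u1*F]=m[v0*F:v1*F,u0*F:u1*F]
    m=cv2.morphologyEx(z,cv2.MORPH_OPEN,np.ones((9,9)))
    p=(quad(m)+0.5)/F-0.5
    P=tob(ray(c,p,0.072)); q=cv2.minAreaRect(P.astype(np.float32));b=cv2.boxPoints(q)
    e=[b[1]-b[0],b[2]-b[1]];L=max(e,key=np.linalg.norm);L=L*np.sign(L[1])
    print("mould board mm",np.round(q[0],1),"size",np.round(q[1],1),"yaw",np.degrees(np.arctan2(-L[0],L[1])).round(2))
if __name__=="__main__":
    mould(np.load("top5.npy",allow_pickle=True).item(),box=(305,160,372,230))
    c=np.load("wrist5.npy",allow_pickle=True).item()
    # wrist: use brighter threshold
    im=c["pixels"];m=(im.min(2)>190).astype(np.uint8)*255;m[240:]=0
    k=quad(m);P=tob(ray(c,k,0.072));q=cv2.minAreaRect(P.astype(np.float32));print("wrist",q)
E
python3 mm.py
```

```text
mould board mm [  -4.2 -163.1] size [ 94.4 115.7] yaw 0.38
wrist ((-1.9860954284667969, -166.67086791992188), (87.04974365234375, 106.48393249511719), 0.053470805287361145)
```

Run:
```python
from mm import *
c=np.load("top5.npy",allow_pickle=True).item()
im=c["pixels"]
H,S,V=cv2.split(cv2.cvtColor(im,cv2.COLOR_RGB2HSV))
print(V[196,312:372]);print(V[172:225,350])
cv2.imwrite("pics/z5.png",cv2.resize(im[150:240,280:390,::-1],None,fx=7,fy=7,interpolation=0))
for T in(145,155,165):
  F=8;hs=cv2.resize(im,None,fx=F,fy=F,interpolation=cv2.INTER_CUBIC);m=(hs.min(2)>T-20).astype(np.uint8)*255
  z=np.zeros_like(m);z[160*F:230*F,305*F:372*F]=m[160*F:230*F,305*F:372*F]
  P=tob(ray(c,(quad(z)+.5)/F-.5,.072));print(T,cv2.minAreaRect(P.astype(np.float32)))
```

```text
[118 117 117 117 118 118 121 129 153 180 198 196 192 191 191 192 191 191
 191 192 191 185 168 141 108  90  86  85  84  87  87  86  88 102 128 158
 179 189 189 189 190 190 192 192 193 191 187 165 123  88  80  79  80  80
  79  79  80  79  78  78]
[119 119 117 115 116 117 118 119 118 118 131 160 181 189 190 190 190 190
 189 190 189 189 189 189 189 189 188 189 189 189 190 191 191 191 191 191
 190 191 190 190 186 170 140 115 110 116 118 120 119 118 117 117 118]
145 ((-3.571979522705078, -163.00070190429688), (92.9630126953125, 114.78230285644531), 0.6513824462890625)
155 ((-3.9024200439453125, -163.43951416015625), (89.58843231201172, 111.55099487304688), 0.22808939218521118)
165 ((-3.921142578125, -163.7434539794922), (86.68944549560547, 109.42913818359375), 0.3000890910625458)
```

View pics/z5.png

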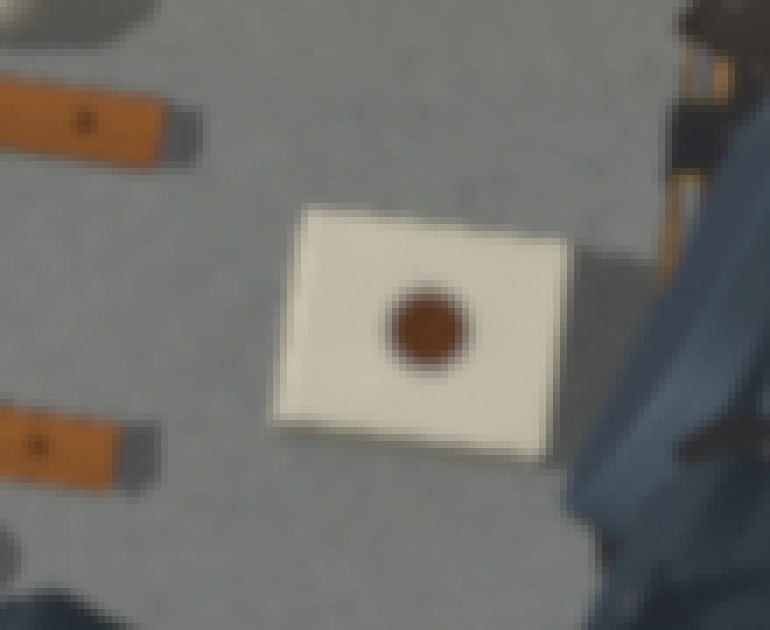

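```bash
python3 -m crank '[[[-2.2,-2.3,0],[0,0,0]],[[-2.2,-2.3,0],[0,0,0]],[[-2.2,-2.3,0],[0,0,0]],[[-2.3,-2.2,0],[0,0,0]],[[0,0,0],[0,0,-0.14]],[[0,0,0],[0,0,-0.14]],[[0,0,0],[0,0,-0.14]],[[0,0,0],[0,0,-0.14]],[[0,0,0],[0,0,-0.14]],[[0,0,0],[0,0,-0.14]],[[0,0,0],[0,0,-0.14]],[[0,0,0],[0,0,-0.14]]]' >/dev/null
python3 -m crank '[[[0,0,0],[0,0,-0.14]],[[0,0,0],[0,0,-0.14]],[[0,0,0],[0,0,-0.14]],[[0,0,0],[0,0,0]]]' >/dev/null
python3 p.py
```

```text
t 9.05 board mm -90.1 -162.7 z 0.2005 toolx rel boardX deg 90.13 tilt [-0.06  0.03] F 0.4 0.3 0.3 open 0.5013050336259511 j [ -25.4   20.6  104.4    0.    55.  -107.8]
```

```bash
python3 -m crank '[[[0,0,4],[0,0,0]],[[0,0,4],[0,0,0]],[[0,0,4],[0,0,0]],[[0,0,3],[0,0,0]],[[0,0,1.5],[0,0,0]],[[0,0,0.5],[0,0,0]],[[0,1,0],[0,0,0]],[[0,1,0],[0,0,0]],[[0,0.5,0],[0,0,0]],[[0,0.3,0],[0,0,0]],[[0,0.2,0],[0,0,0]],[[0,0,0],[0,0,0]]]' >/dev/null
python3 p.py
python3 -m crank '[[[0,0.2,0],[0,0,0]],[[0,0.2,0],[0,0,0]],[[0,0.1,0],[0,0,0]],[[0,0,0],[0,0,0]],[[0,0,0],[0,0,0]]]' >/dev/null
python3 p.py
```

```text
t 10.25 board mm -58.8 -163.4 z 0.0309 toolx rel boardX deg 90.08 tilt [ 0.03 -0.01] F 0.3 0.4 -0.2 open 0.4981744618428077 j [ -24.4   39.7  107.2    0.    33.1 -106.7]
t 10.75 board mm -58.1 -162.7 z 0.0304 toolx rel boardX deg 90.09 tilt [-0.46  0.16] F -7.3 -0.6 5.3 open 0.5005515926557385 j [-2.430e+01  3.990e+01  1.067e+02 -1.000e-01  3.390e+01 -1.066e+02]
```

```bash
python3 -m crank '[[[0,0.1,0],[0,0,0]],[[0,0.1,0],[0,0,0]],[[0,0.1,0],[0,0,0]],[[0,0,0],[0,0,0]],[[0,0,0],[0,0,0]]]' >/dev/null
python3 p.py
```

```text
t 11.25 board mm -55.9 -162.4 z 0.0304 toolx rel boardX deg 90.1 tilt [-0.55  0.2 ] F -7.9 -1.0 6.4 open 0.49918481990721586 j [-2.420e+01  4.000e+01  1.063e+02 -1.000e-01  3.430e+01 -1.065e+02]
```

```bash
python3 -m crank '[[[0,-1,0],[0,0,0]],[[0,-2,0],[0,0,0]],[[0,-1.5,-1],[0,0,0]],[[0,0,-4],[0,0,0]],[[0,0,-4],[0,0,0.143]],[[0,0,-4],[0,0,0.143]],[[0,0,-4],[0,0,0.143]],[[0,0,0],[0,0,0.143]],[[0,0,0],[0,0,0.143]],[[0,0,0],[0,0,0.143]],[[0,0,0],[0,0,0.143]],[[0,0,0],[0,0,0.143]]]' >/dev/null
python3 -m crank '[[[0,0,0],[0,0,0.143]],[[0,0,0],[0,0,0.143]],[[0,0,0],[0,0,0.143]],[[2,2,0],[0,0,0]],[[2,2,0],[0,0,0]],[[2,2,0],[0,0,0]],[[2,2,0],[0,0,0]],[[1.8,1.2,0],[0,0,0]],[[0,0,0],[0,0,0]],[[0,0,0],[0,0,0]]]' >/dev/null
python3 p.py
python3 - <<'E'
from mm import *
cv2
c=capture("top");im=c["pixels"];cv2.imwrite("pics/top6.png",im[:,:,::-1])
F=8;hs=cv2.resize(im,None,fx=F,fy=F,interpolation=cv2.INTER_CUBIC)
for T in(130,135,140):
  m=(hs.min(2)>T).astype(np.uint8)*255
  z=np.zeros_like(m);z[160*F:230*F,305*F:372*F]=m[160*F:230*F,305*F:372*F]
  P=tob(ray(c,(quad(z)+.5)/F-.5,.072));print(T,cv2.minAreaRect(P.astype(np.float32)))
c=capture("wrist");cv2.imwrite("pics/wrist6.png",c["pixels"][:,:,::-1])
E
```

```text
t 13.45 board mm 1.2 -255.2 z 0.2 toolx rel boardX deg -0.07 tilt [-0.07  0.06] F 0.2 -0.4 0.2 open 0.5012145207028047 j [-31.5  28.3  90.1   0.   61.7 -23.7]
130 ((-0.7810554504394531, -162.76513671875), (91.39546203613281, 113.11862182617188), 0.4871806204319)
135 ((-0.8671989440917969, -162.91175842285156), (89.59803771972656, 111.80575561523438), 0.44191211462020874)
140 ((-0.8256721496582031, -162.96766662597656), (87.9940414428711, 110.69851684570312), 0.4836649000644684)
```

View pics/wrist6.png

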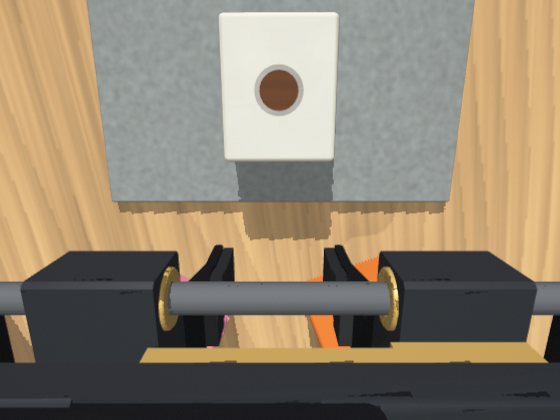

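```bash
python3 -m crank '[[[-0.2,0,4],[0,0,0]],[[0,0,4],[0,0,0]],[[0,0,4],[0,0,0]],[[0,0,3],[0,0,0]],[[0,0,1.5],[0,0,0]],[[0,0,0.5],[0,0,0]],[[0,-1,0],[0,0,0]],[[0,-0.7,0],[0,0,0]],[[0,-0.4,0],[0,0,0]],[[0,-0.3,0],[0,0,0]],[[0,-0.3,0],[0,0,0]],[[0,0,0],[0,0,0]]]' >/dev/null
python3 p.py
python3 -m crank '[[[0,-0.3,0],[0,0,0]],[[0,-0.3,0],[0,0,0]],[[0,-0.4,0],[0,0,0]],[[0,-0.5,0],[0,0,0]],[[0,-0.5,0],[0,0,0]],[[0,-0.5,0],[0,0,0]],[[0,-0.5,0],[0,0,0]],[[0,-0.5,0],[0,0,0]],[[0,-0.3,0],[0,0,0]],[[0,0,0],[0,0,0]]]' >/dev/null
python3 p.py
python3 - <<'E'
from h import *
for n in("top","wrist"):
    c=capture(n);cv2.imwrite("pics/%s7.png"%n,c["pixels"][:,:,::-1]);np.save(n+"7.npy",c,allow_pickle=True)
E
```

```text
t 14.75 board mm 1.3 -229.5 z 0.0318 toolx rel boardX deg 0.01 tilt [ 0.15 -0.15] F -0.1 -3.7 2.4 open 0.5013834805974656 j [-29.   42.2  97.3  -0.1  40.2 -21.2]
t 15.75 board mm 1.9 -191.8 z 0.0317 toolx rel boardX deg -0.06 tilt [ 0.22 -0.15] F 0.9 -5.1 3.0 open 0.49838070235018583 j [-25.4  42.   98.1  -0.1  39.6 -17.5]
```

View pics/top7.png

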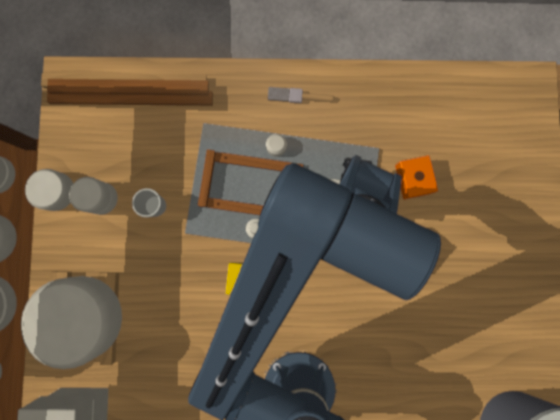

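View pics/wrist7.png

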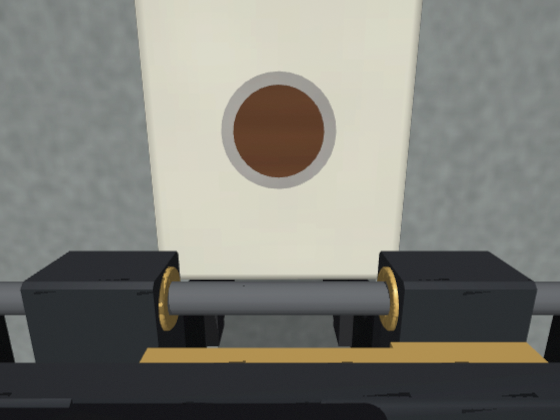

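```bash
cat > w.py <<'E'
from mm import *
import sys
def w(c):
    im=c["pixels"];hsv=cv2.cvtColor(im,cv2.COLOR_RGB2HSV)
    m=((hsv[...,0]<18)&(hsv[...,1]>110)&(hsv[...,2]<150)).astype(np.uint8)*255;m[245:]=0;m[:,:200]=0;m[:,360:]=0
    k=quad(m).astype(np.float32);(u,v),ax,an=cv2.fitEllipse(k);print("hole px",u,v,ax,"board",tob(ray(c,[[u,v]],.072)).round(2))
    b=(im.min(2)>150)
    L=[];Rr=[]
    for r in range(5,230,3):
        q=np.where(b[r])[0]
        q=q[(q>90)&(q<470)]
        if len(q)>50: L.append((q[0]-.5,r));Rr.append((q[-1]+.5,r))
    for n,s in(("L",L),("R",Rr)):
        P=tob(ray(c,s,.072));f=np.polyfit(P[:,1],P[:,0],1);f2=np.polyfit(P[:,1],P[:,0],1);res=P[:,0]-np.polyval(f,P[:,1]);g=abs(res)<1;f=np.polyfit(P[g,1],P[g,0],1)
        print(n,"x range",P[0].round(1),P[-1].round(1),"yaw",-np.degrees(np.arctan(f[0])).round(2),"resid",res.std().round(2))
if __name__=="__main__":
    if len(sys.argv)>2: c=np.load(sys.argv[1]+".npy",allow_pickle=True).item()
    else:
        c=capture("wrist");cv2.imwrite("pics/%s.png"%sys.argv[1],c["pixels"][:,:,::-1])
    w(c)
E
python3 w.py wrist7 1
```

```text
hole px 278.13507080078125 130.6775360107422 (88.48855590820312, 90.63623046875) board [[   2.75 -126.59]]
L x range [-41.  -89.1] [ -40.8 -160.2] yaw -0.03 resid 0.1
R x range [ 46.3 -89.1] [  46.6 -160.4] yaw 0.15 resid 0.12
```

```bash
python3 -m crank '[[[0,0.5,0],[0,0,0]],[[0,1,0],[0,0,0]],[[0,0,-4],[0,0,0]],[[0,0,-4],[0,0,0]],[[0,-1,-4],[0,0,0]],[[0,-1,-3],[0,0,0]],[[0,0,0],[0,0,0]],[[0,0,0],[0,0,0]]]' >/dev/null
python3 p.py
python3 - <<'E'
from h import *
for n in("top","wrist"):
    c=capture(n);cv2.imwrite("pics/%s8.png"%n,c["pixels"][:,:,::-1]);np.save(n+"8.npy",c,allow_pickle=True)
E
```

```text
t 16.65 board mm -0.5 -185.5 z 0.1805 toolx rel boardX deg -0.04 tilt [-0.02  0.02] F 0.0 -0.1 -0.5 open 0.4993238446662093 j [-24.9  28.8  93.1   0.   58.2 -17.1]
```

View pics/wrist8.png

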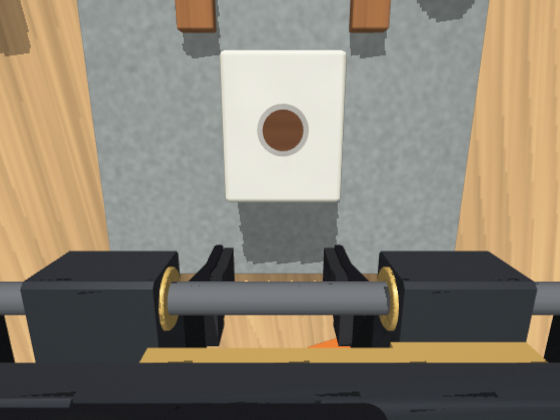

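View pics/top8.png

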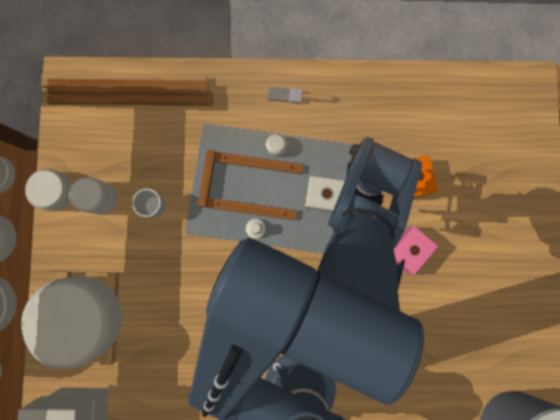

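Run:
```python
from mm import *
c=np.load("wrist8.npy",allow_pickle=True).item();im=c["pixels"]
hsv=cv2.cvtColor(im,cv2.COLOR_RGB2HSV)
for r in(8,16,24):
    w=np.where((hsv[r,:,1]>120)&(hsv[r,:,0]<15))[0];w=w[(w>150)&(w<420)];a=w[w<280];b=w[w>280]
    print(r,a.min(),a.max(),b.min(),b.max(),tob(ray(c,[[a.min()-.5,r],[a.max()+.5,r],[b.min()-.5,r],[b.max()+.5,r]],.027))[:,0].round(1), tob(ray(c,[[a.max(),r]],.027)).round(1))
for r in range(65,195,25):
    q=np.where(im[r].min(1)>150)[0];q=q[(q>200)&(q<370)];print(r,q[0],q[-1],tob(ray(c,[[q[0]-.5,r],[q[-1]+.5,r]],.072)).round(1).tolist())
c=np.load("top8.npy",allow_pickle=True).item();hs=cv2.resize(c["pixels"],None,fx=8,fy=8,interpolation=cv2.INTER_CUBIC);
m=(hs.min(2)>135).astype(np.uint8)*255;F=8
z=np.zeros_like(m);z[165*F:220*F,300*F:350*F]=m[165*F:220*F,300*F:350*F]
P=tob(ray(c,(quad(z)+.5)/F-.5,.072))
for y in(-160,-145,-130,-115,-100,-85):
    q=P[abs(P[:,1]-y)<1.5][:,0];print(y,q.min().round(1),q.max().round(1))
```

```text
8 176 214 351 388 [-81.7 -50.9  56.4  86.3] [[-51.3 -35. ]]
16 177 214 350 388 [-81.3 -51.1  55.9  86.8] [[-51.5 -40.7]]
24 177 214 350 387 [-81.8 -51.4  56.2  86.4] [[-51.8 -46.4]]
65 206 368 [[-51.6, -82.3], [62.9, -82.5]]
90 213 369 [[-47.5, -99.0], [64.7, -99.1]]
115 208 369 [[-52.0, -116.3], [65.9, -116.4]]
140 202 369 [[-57.4, -134.2], [67.1, -134.3]]
165 201 369 [[-59.2, -152.7], [68.3, -152.8]]
190 201 369 [[-60.3, -172.0], [69.5, -172.0]]
-160 -1.1 44.8
-145 -43.4 44.5
-130 -43.5 44.2
-115 -43.1 44.1
-100 -43.4 44.7
-85 -43.6 44.6
```

```bash
python3 -m crank '[[[0,1.5,0],[0,0,0]],[[0,0.2,4],[0,0,0]],[[0,0,4],[0,0,0]],[[0,0,4],[0,0,0]],[[0,0,2],[0,0,0]],[[0,0,1],[0,0,0]],[[0,-0.5,0],[0,0,0]],[[0,-0.5,0],[0,0,0]],[[0,-0.4,0],[0,0,0]],[[0,-0.4,0],[0,0,0]],[[0,-0.4,0],[0,0,0]],[[0,0,0],[0,0,0]]]' >/dev/null
python3 p.py
python3 -m crank '[[[0,-0.4,0],[0,0,0]],[[0,-0.4,0],[0,0,0]],[[0,-0.4,0],[0,0,0]],[[0,-0.4,0],[0,0,0]],[[0,-0.4,0],[0,0,0]],[[0,0,0],[0,0,0]]]' >/dev/null
python3 p.py; python3 w.py w9
```

```text
t 17.95 board mm 0.8 -180.1 z 0.0314 toolx rel boardX deg -0.03 tilt [ 0.11 -0.03] F 0.0 -0.4 1.0 open 0.4976555250141083 j [-24.3  42.   98.3   0.   39.6 -16.5]
t 18.55 board mm 1.0 -160.8 z 0.0314 toolx rel boardX deg -0.03 tilt [ 0.12 -0.07] F 0.4 -3.7 3.1 open 0.4996068717800694 j [-22.4  41.9  98.5  -0.   39.4 -14.6]
hole px 281.67755126953125 130.63169860839844 (88.61910247802734, 90.78685760498047) board [[  3.17 -95.73]]
L x range [-40.6 -58.3] [ -40.4 -129.4] yaw -0.04 resid 0.1
R x range [ 46.7 -58.3] [  46.8 -129.5] yaw 0.22 resid 0.12
```

```bash
python3 -m crank '[[[-0.02,-0.4,0],[0,0,0]],[[-0.02,-0.5,0],[0,0,0]],[[-0.02,-0.5,0],[0,0,0]],[[-0.02,-0.5,0],[0,0,0]],[[-0.02,-0.5,0],[0,0,0]],[[-0.02,-0.5,0],[0,0,0]],[[-0.02,-0.5,0],[0,0,0]],[[-0.01,-0.5,0],[0,0,0]],[[0,-0.5,0],[0,0,0]],[[0,-0.5,0],[0,0,0]],[[0,-0.3,0],[0,0,0]],[[0,0,0],[0,0,0]]]' >/dev/null
python3 p.py; python3 w.py w10
```

```text
t 19.8 board mm -0.6 -109.0 z 0.0312 toolx rel boardX deg -0.03 tilt [ 0.1  -0.06] F 0.6 -3.7 3.4 open 0.4996512850946582 j [-17.1  41.9  98.8  -0.   39.2  -9.3]
hole px 281.814453125 130.7165985107422 (88.7982406616211, 90.85475158691406) board [[  1.6  -43.87]]
L x range [-42.1  -6.4] [-42.  -77.4] yaw -0.06 resid 0.1
R x range [45.  -6.5] [ 45.5 -77.5] yaw 0.27 resid 0.11
```

View pics/w10.png

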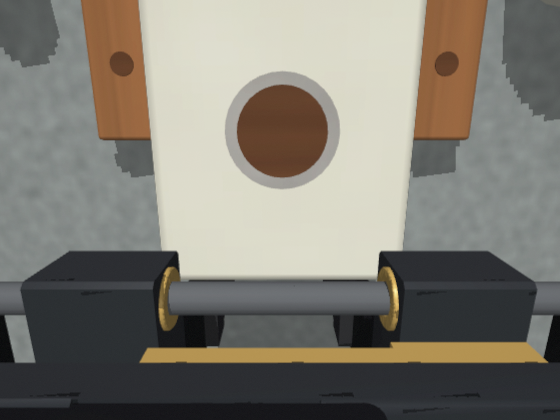

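```bash
python3 -m crank '[[[0.01,-0.4,0],[0,0,0]],[[0.01,-0.5,0],[0,0,0]],[[0.01,-0.6,0],[0,0,0]],[[0.01,-0.6,0],[0,0,0]],[[0,-0.6,0],[0,0,0]],[[0,-0.6,0],[0,0,0]],[[0,-0.6,0],[0,0,0]],[[0,-0.6,0],[0,0,0]],[[0,-0.6,0],[0,0,0]],[[0,-0.5,0],[0,0,0]],[[0,-0.3,0],[0,0,0]],[[0,0,0],[0,0,0]]]' >/dev/null
python3 p.py; python3 w.py w11
```

```text
t 21.05 board mm -0.6 -49.9 z 0.031 toolx rel boardX deg -0.03 tilt [ 0.04 -0.04] F 0.5 -5.0 3.4 open 0.5065877630411778 j [-11.1  42.1  98.   -0.1  39.8  -3.3]
hole px 281.92633056640625 130.74420166015625 (88.9220962524414, 90.98249816894531) board [[ 1.6  15.23]]
L x range [-42.1  52.6] [-42.  -18.3] yaw -0.03 resid 0.1
R x range [45.2 52.6] [ 45.4 -18.3] yaw 0.13 resid 0.1
```

```bash
python3 -m crank '[[[0.01,-0.4,0],[0,0,0]],[[0.01,-0.5,0],[0,0,0]],[[0.01,-0.6,0],[0,0,0]],[[0.01,-0.6,0],[0,0,0]],[[0.01,-0.6,0],[0,0,0]],[[0.01,-0.6,0],[0,0,0]],[[0,-0.6,0],[0,0,0]],[[0,-0.6,0],[0,0,0]],[[0,-0.6,0],[0,0,0]],[[0,-0.5,0],[0,0,0]],[[0,-0.3,0],[0,0,0]],[[0,0,0],[0,0,0]]]' >/dev/null
python3 p.py; python3 w.py w12
python3 - <<'E'
from mm import *
c=capture("wrist");im=c["pixels"];hsv=cv2.cvtColor(im,cv2.COLOR_RGB2HSV)
for r in(30,100,170,230):
    w=np.where((hsv[r,:,1]>120)&(hsv[r,:,0]<16)&(hsv[r,:,2]>90))[0];print(r,w.min(),w.max(),tob(ray(c,[[w.min()-.5,r],[w.max()+.5,r]],.027))[:,0])
E
```

```text
t 22.3 board mm -0.6 9.2 z 0.0308 toolx rel boardX deg -0.02 tilt [-0.04 -0.03] F 1.0 -4.8 3.4 open 0.5026327850614462 j [-5.1 42.7 96.3 -0.1 41.1  2.7]
hole px 281.9950866699219 130.80392456054688 (89.0057601928711, 91.1678695678711) board [[ 1.78 74.25]]
L x range [-41.9 111.6] [-41.8  40.8] yaw -0.03 resid 0.1
R x range [ 45.2 111.5] [45.4 40.8] yaw 0.15 resid 0.11
30 85 483 [-81.50416594  87.15046696]
100 94 473 [-81.58124891  86.9866482 ]
170 103 463 [-81.66635335  86.80578161]
230 111 455 [-81.60685508  86.9136758 ]
```

View pics/w12.png

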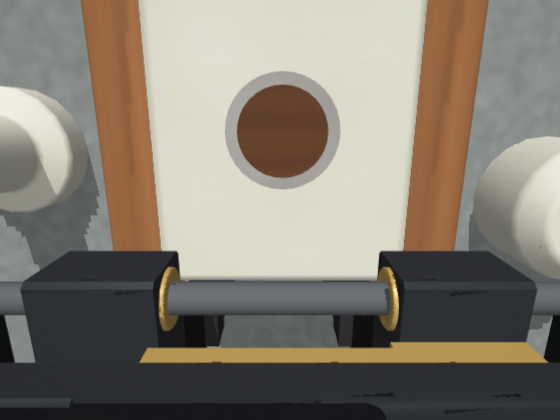

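```bash
python3 -m crank '[[[0.01,-0.4,0],[0,0,0]],[[0.01,-0.5,0],[0,0,0]],[[0.01,-0.6,0],[0,0,0]],[[0.01,-0.6,0],[0,0,0]],[[0.01,-0.6,0],[0,0,0]],[[0.01,-0.6,0],[0,0,0]],[[0.01,-0.6,0],[0,0,0]],[[0.01,-0.6,0],[0,0,0]],[[0.01,-0.6,0],[0,0,0]],[[0,-0.6,0],[0,0,0]],[[0,-0.5,0],[0,0,0]],[[0,-0.3,0],[0,0,0]]]' >/dev/null
python3 p.py
python3 -m crank '[[[0,-0.3,0],[0,0,0]],[[0,-0.3,0],[0,0,0]],[[0,-0.3,0],[0,0,0]],[[0,-0.2,0],[0,0,0]],[[0,-0.2,0],[0,0,0]],[[0,0,0],[0,0,0]]]' >/dev/null
python3 p.py; python3 w.py w13
```

```text
t 23.6 board mm -0.0 73.7 z 0.0306 toolx rel boardX deg -0.02 tilt [-0.11 -0.08] F 0.4 -8.0 5.8 open 0.49664056773482684 j [ 1.3 43.6 93.4 -0.1 43.2  9.1]
t 24.2 board mm -0.1 86.7 z 0.0306 toolx rel boardX deg -0.03 tilt [-0.11 -0.06] F 0.2 -6.3 5.3 open 0.5002699949443519 j [ 2.5 43.8 92.7 -0.1 43.6 10.4]
hole px 282.1191101074219 130.91807556152344 (89.22087097167969, 91.28105163574219) board [[  2.33 151.78]]
L x range [-41.3 189.1] [-41.6 118.4] yaw -0.05 resid 0.1
R x range [ 46. 189.] [ 46.2 118.4] yaw 0.18 resid 0.1
```

View pics/w13.png

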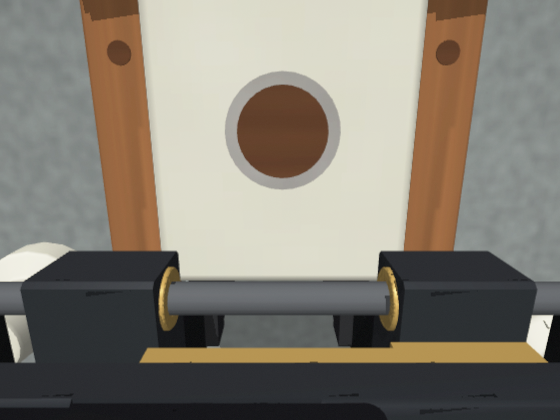

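```bash
python3 -m crank '[[[0,-0.2,0],[0,0,0]],[[0,-0.2,0],[0,0,0]],[[0,-0.1,0],[0,0,0]],[[0,-0.1,0],[0,0,0]],[[0,0,0],[0,0,0]]]' >/dev/null
python3 p.py
python3 -m crank '[[[0,-0.1,0],[0,0,0]],[[0,-0.1,0],[0,0,0]],[[0,0,0],[0,0,0]]]' >/dev/null
python3 p.py
python3 -m crank '[[[0,-0.1,0],[0,0,0]],[[0,-0.1,0],[0,0,0]],[[0,0,0],[0,0,0]]]' >/dev/null
python3 p.py; python3 w.py w14
```

```text
t 24.75 board mm -0.1 92.4 z 0.0306 toolx rel boardX deg -0.03 tilt [-0.13 -0.08] F -1.1 -7.6 5.4 open 0.49854591169069445 j [ 3.1 43.9 92.4 -0.1 43.9 10.9]
t 25.05 board mm -0.2 94.4 z 0.0306 toolx rel boardX deg -0.03 tilt [-0.13 -0.08] F 1.2 -8.0 5.1 open 0.5003090389718561 j [ 3.3 43.9 92.3 -0.1 43.9 11.1]
t 25.35 board mm -0.2 95.0 z 0.0306 toolx rel boardX deg -0.01 tilt [-0.17 -0.19] F -0.5 -10.8 6.4 open 0.5004735943502688 j [ 3.4 44.  92.2 -0.3 44.1 11.3]
hole px 282.2301940917969 131.1988525390625 (89.34140014648438, 91.30253601074219) board [[  2.31 160.14]]
L x range [-41.3 197.5] [-41.6 126.8] yaw -0.04 resid 0.1
R x range [ 45.8 197.4] [ 46.1 126.9] yaw 0.18 resid 0.1
```

Force is starting to rise at the expected home position; press a little more to confirm.

```bash
python3 -m crank '[[[0,-0.1,0],[0,0,0]],[[0,-0.1,0],[0,0,0]],[[0,0,0],[0,0,0]]]' >/dev/null
python3 p.py
python3 -m crank '[[[0,-0.1,0],[0,0,0]],[[0,-0.1,0],[0,0,0]],[[0,0,0],[0,0,0]],[[0,0,0],[0,0,0]]]' >/dev/null
python3 p.py; python3 w.py w15
```

```text
t 25.7 board mm -0.1 95.0 z 0.0307 toolx rel boardX deg 0.02 tilt [-0.23 -0.35] F 0.7 -17.6 7.3 open 0.4956655224224523 j [ 3.5 44.  92.1 -0.5 44.2 11.5]
t 26.1 board mm -0.2 95.0 z 0.0307 toolx rel boardX deg 0.05 tilt [-0.29 -0.49] F 0.2 -24.2 8.4 open 0.49548118745921316 j [ 3.5 44.  92.  -0.7 44.3 11.7]
hole px 282.37432861328125 131.7554168701172 (89.47733306884766, 91.49516296386719) board [[  2.32 160.17]]
L x range [-41.2 197.5] [-41.6 127. ] yaw -0.04 resid 0.1
R x range [ 45.8 197.5] [ 46.1 127.2] yaw 0.18 resid 0.11
```

```bash
python3 -m crank '[[[0,0.3,0],[0,0,0]],[[0,0.3,0],[0,0,0]],[[0,1,0],[0,0,0]],[[0,1.5,0],[0,0,0]],[[0,1,-2],[0,0,0]],[[0,0,-4],[0,0,0]],[[0,0,-4],[0,0,0]],[[0,3,-4],[0,0,0]],[[0,4,-4],[0,0,0]],[[0,4,0],[0,0,0]],[[0,4,0],[0,0,0]],[[0,4,0],[0,0,0]]]' >/dev/null
python3 -m crank '[[[0,4,0],[0,0,0]],[[0,4,0],[0,0,0]],[[0,4,0],[0,0,0]],[[0,4,0],[0,0,0]],[[0,0,0],[0,0,0]],[[0,0,0],[0,0,0]]]' >/dev/null
python3 p.py;python3 - <<'E'
from h import *
for n in("top","side","wrist"):
    c=capture(n);cv2.imwrite("pics/%s16.png"%n,c["pixels"][:,:,::-1]);np.save(n+"16.npy",c,allow_pickle=True)
    if n=="top":cv2.imwrite("pics/z16.png",cv2.resize(c["pixels"][110:270,180:390,::-1],None,fx=3.7,fy=3.7,interpolation=2))
E
```

```text
t 27.95 board mm -0.5 -285.7 z 0.2052 toolx rel boardX deg -0.2 tilt [-0.06  0.1 ] F 0.2 0.6 -0.3 open 0.498182695206285 j [-34.3  28.3  88.9   0.1  62.8 -26.4]
```

View pics/z16.png

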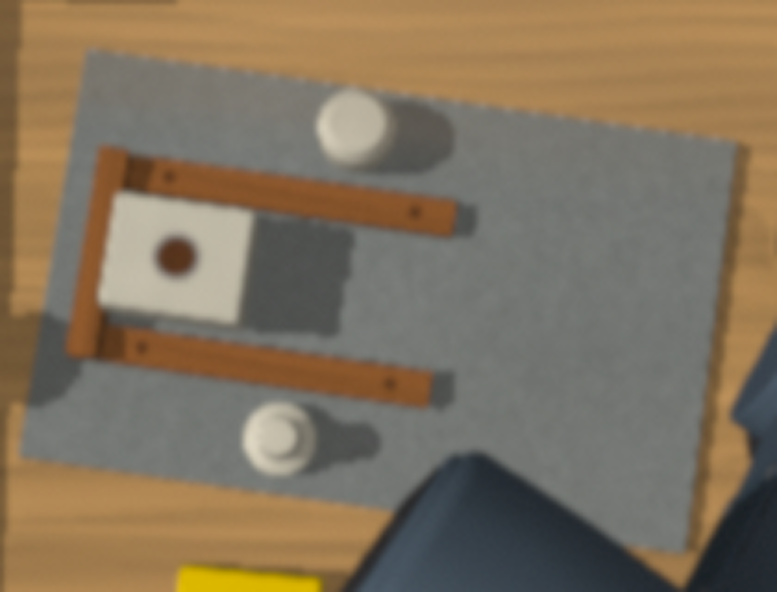

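View pics/side16.png

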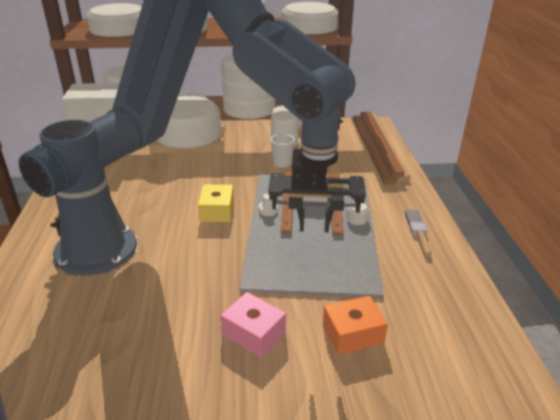

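Run:
```python
from mm import *
c=np.load("top16.npy",allow_pickle=True).item();a=cv2.imread("pics/top0.png")
F=8;hs=cv2.resize(c["pixels"],None,fx=F,fy=F,interpolation=cv2.INTER_CUBIC);m=(hs.min(2)>135).astype(np.uint8)*255
z=np.zeros_like(m);z[158*F:202*F,204*F:252*F]=m[158*F:202*F,204*F:252*F]
P=tob(ray(c,(quad(z)+.5)/F-.5,.072));print(cv2.minAreaRect(P.astype(np.float32)))
for n,(u,v,w,h) in dict(drum=(260,130,30,30),plug=(240,215,32,30),beaker=(125,182,45,40)).items():
    print(n,cv2.absdiff(a[v:v+h,u:u+w],c["pixels"][v:v+h,u:u+w,::-1].copy()).mean())
```

```text
((-0.41455841064453125, 161.610595703125), (106.6952896118164, 87.56075286865234), 89.74615478515625)
drum 20.68037037037037
plug 20.051041666666666
beaker 15.563518518518519
```

```bash
python3 -c "
from rig import bot
print(bot.hand_in())"
```

```text
the job is handed in; nothing more can be done
None
```

The mould is home against the stop bar, and I handed the job in at about 28 s of the 72 s allowed. I squared and centred it on the apron with two side pushes. Then I pushed it down the lane from behind with two half-open fingers and backed the arm well clear.

**Home:** in the last push the fingers stayed at board y = 95.0 mm while the push force rose from 11 to 24 N. After backing off, the top camera put the mould's centre at y of about 161.6 mm and the wrist camera at 160.2 mm, against 160 mm expected.

**Batten clearance:** every look in the lane showed the mould within about 1 mm of the lane's centre line and within about 0.3° of straight. That leaves roughly 9 mm to each batten. The sideways force stayed near zero throughout.

**Disagreement:** the wrist camera read positions about 2 to 3 mm further in x than the top camera. It did so for the battens too, so I used the mould's position relative to the battens.

**Bystanders:** the drum and plug are at the same places in the top image as at the start. My pixel-difference check for them and the beaker (averages 16 to 21) was not conclusive, I think because the camera's exposure had changed. For the beaker I have only that check and the side view, where it looks unmoved.

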